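# Switch on the grinder at its guarded outdoor switch

## Robot

A 6-joint arm with a two-finger parallel gripper is mounted at the origin on the work surface. World frame = base frame: x ahead of the robot, y to its left, z up, the work surface at z = 0. Lengths are in mm, angles in rad, forces in N, time in s.
With the tool pointing down it reaches from about 350 to 875 mm from the base axis. Payload 4.2 kg.
Tool frame: the origin (TCP) lies where the fingers leave the gripper's body, on its centre line; the fingertips stand ahead of it and the grasp point (between the pads) lies 54 mm ahead of it (arm.nose_length is the z of the fingertips in the tool frame, in mm); z points along the fingers, x is the direction in which the jaws open and shut, and the axes are right-handed (so a half turn about z gives the same grasp; the last joint's range is limited). The gripper opens to 85 mm and grips with 20 to 120 N. Pads are 22 mm wide; open, the fingers measure 114 mm over their backs; the gripper's body (76 mm by 85 mm) begins 54 mm behind the grasp point. The pads swing forward as they close: fully open they stand 13 mm farther back than shut.
Start: joints at [-0.903, 0.385, 0.008, 0, -1.194, -0.259], TCP at [248.456, -573.471, 303.912] pointing down, gripper open.
Joint ranges: [-3.14, 3.14], [-1.21, 2.06], [-1.07, 1.41], [-3.16, 2.05], [-2.99, -0.16], [-3.1, 3.1]. Speed limits (rad/s): [2.79, 2.79, 3.14, 3.14, 3.14, 3.14].

## Interface

Orientations are given as a unit quaternion [x, y, z, w].
In Python, from bench import arm, imaging, job_done gives the robot as it stands.
- The arm moves only by the shell command python3 -m crank 'ROWS' [OPENING]. ROWS is a JSON object of lists of equal length, an entry for each row: "delta_pos": the shift along the tool's x, y, z in m, a list of three; "twist": the turn about the tool's z in rad. In form: {"delta_pos": [[tx, ty, tz], ...], "twist": [twist, ...]}. A call has 1 to 8 rows; each row shifts and turns the commanded pose from where the row before left it, along the tool's axes as they then stand; what a row does not reach is not made up. A row lasts 1/12 s, in which the tool goes at most 41.7 mm and 7.16 degrees, less where a joint would pass 70% of its speed; a pose out of reach is approached as far as the arm can. A call is refused whole if a number of a shift passes 0.0417 or a number of a turn 0.125, either way. A call with a gripper value outside its range is refused whole. OPENING is the opening, from 0 (shut) to 1 (fully open), set as the call begins (- or left out, the last holds). The fingers move at their own pace and stop on an object; the grip force is fixed at half the most. Time passes only in rows, so rows that do not move let the fingers close. It gives the time, the measured TCP pose, the force and the opening at its end, in the units of the state.
- arm.read_state(): the state, without advancing time (a new reading comes with each control period).
- imaging.get_image(name): name is "scene" or "top" or "wrist"; returns (picture, depth): 384x512x3 uint8, blue, green, red; 384x512 float32, mm along the optical axis (not along the pixel's ray), 0 where there is no reading.
- imaging.camera_model(name): a dict with "vfov" (degrees; the focal length in pixels is half the picture's height over the tangent of half this angle, whatever the lens; pixels are square), "cx", "cy" (the principal point, pixels), "T" (4x4, takes a point from camera to world coordinates); the wrist camera has in their place "hand_eye" (4x4, takes a point from camera to tool coordinates, whose origin is the TCP and whose axes are the tool frame's). Camera axes: x right, y up, looking along -z (the intrinsics and any distortion apply to the point x, -y, -z); pixel columns grow to the right and rows downward; lengths in mm; the calibration is good to about 2 mm. A picture is of the moment at which its call begins: read the wrist's pose just before it. camera_model takes no time and is no camera call.
- job_done(): hands the job in, once; it reports no verdict.
The state is a dict: "clock": time; "joints": joint angles; "joint_vel": joint speeds; "joint_efforts": joint torques, N m; "position": TCP position; "ee_rot": TCP orientation; "contact_force": force on the tool from outside, world axes, zero at the start; "wrist_torque": the same for the moment, N m; "gripper_width": finger opening in mm.
Only numpy, scipy, OpenCV 4.12 (cv2) and the standard library are available. Lean on these libraries where they do the work, as an engineer would, in place of code of your own. Each camera call takes 0.05 s, during which the arm holds its last target.

## Task

Switch on the coffee grinder at the larger of the two outdoor switch boxes on the ledge: lift its hinged guard, flip the toggle beneath all the way over to its other side, then lower the guard fully shut again. Leave the guard of the smaller switch box shut.

Things in the scene. Friction and masses are not known exactly. Their poses are not given: they have to be found in the camera images.
- switch_box: Larger of two outdoor switch boxes, fixed, left or right. Base 120 (x) x 110 (y) x 50 mm high; origin: centre of its underside; z up, x away from the robot (turned up to 20 deg), y left. On it a pale hollow hood (guard) 110 x 100 x 46 mm, top at z = 96. From its front top edge a pull tab sticks out to -x: 26 mm wide (y), 10 thick, x = -55 to -100, mid-thickness z = 91, free below and beside.
- guard (a joint): Hinge of the larger box's guard, rad. Hinge line along y at x = +55, z = 50 mm in the box's frame (far top edge of the base). 0 shut (as it starts); grows as the tab swings up and away from the robot; at 1.57 the hood stands upright behind the hinge line, tab pointing up; stop at 1.9. Stiff: it stays wherever it is left; about 2 N at the tab moves it.
- toggle (a joint): Toggle under the larger guard, rad: one round aluminium lever 10 mm thick, reaching 39 mm from its pivot at x = -15, y = 0, z = 50 mm in the box's frame. 0 (off): leans 0.5 rad from vertical to the box's -y side; 0.5: upright; 1.0 (on, stop): leans 0.5 rad to +y. Starts within 0.1 of 0, stays where it is left; about 3 N half-way up moves it.
- small_guard (a joint): Hinge of the smaller switch box's guard, rad: 0 shut, as it starts and must stay. That box has the same form, but its base is only 80 x 70 x 36 mm and its hood's top 68 mm high; it stands on the other side of the ledge's middle from the larger box.

How it is judged (in metres and radians):
On the way, in this order (a step that is already met when the one before it is completed fails the run):
1. the larger box's guard is lifted (over 57 degrees) (value of joint guard above 1 rad), for 0.2 s.
2. the toggle is flipped over to its on side (value of joint toggle above 0.75 rad), for 0.2 s.
At the end, for the whole second after the job is handed in: The larger box's guard is shut to within 0.17 rad (10 degrees), its toggle stands on (over 0.75 of its 1.0 rad), and the smaller box's guard is shut to within 0.17 rad (value of joint each of guard, small_guard below 0.17 rad and value of joint toggle above 0.75 rad); the robot touches nothing.
It fails at once if the smaller box's guard is lifted by more than 0.17 rad (value of joint small_guard above 0.17 rad).
It also fails if it takes over 58 s, if anything falls off the work surface, if the arm or the gripper's body presses on something with over 40 N, if the wrist force passes 120 N, or if a joint passes its speed limit or range.

## Working session

There is one attempt and no reset: what is moved stays moved. The work goes in short steps, Python scripts to look and compute and a shell command to move; the robot and the scene stay as the last step left them, time stands still between calls to the robot, and variables do not carry over. Pictures are saved under pics/ and viewed, and the job is handed in when it is done.

```bash
ls; mkdir -p pics
python3 - <<'E'
from bench import arm, imaging
import cv2,numpy as np
s=arm.read_state();print(s, arm.nose_length)
for n in("scene","top"):
    p,d=imaging.get_image(n);cv2.imwrite(f"pics/{n}1.png",p);np.save(f"pics/{n}1.npy",d);m=imaging.camera_model(n);print(n,m)
print(imaging.camera_model("wrist"))
E
```

```text
pics
{'clock': 0.0, 'joints': array([-9.03382377e-01,  3.85540032e-01,  6.54955388e-03, -5.14243906e-04,
       -1.19397400e+00, -2.58597056e-01]), 'joint_vel': array([ 8.85616246e-05,  5.08261447e-04,  2.58235143e-04, -1.54514656e-03,
        8.82385211e-04, -3.03775080e-04]), 'joint_efforts': array([ 3.08876515e-04, -3.92286158e+01,  1.88396913e+01,  4.18591216e+00,
       -4.61965450e-03, -9.39019060e-06]), 'position': array([ 248.29122948, -573.07134459,  302.7992647 ]), 'ee_rot': array([ 5.48930494e-01,  8.35867263e-01,  5.70142748e-04, -9.52508547e-04]), 'contact_force': array([-0.18572259, -0.68029551, -0.44306985]), 'wrist_torque': array([ 0.00511085, -0.00319697, -0.01282473]), 'gripper_width': 85.8243275751353} 72.6
scene {'vfov': 57.272883708120034, 'cx': 248.72965213664585, 'cy': 188.69093461218947, 'T': array([[-7.57220570e-01, -4.91544628e-01,  4.30117294e-01,
         8.39262445e+02],
       [ 6.52933019e-01, -5.86990727e-01,  4.78665185e-01,
         3.39657278e+02],
       [ 1.71895629e-02,  6.43292908e-01,  7.65427171e-01,
         5.92879440e+02],
       [ 0.000000
[... 234 characters left out ...]
603e+02],
       [-9.96156169e-01,  8.60172230e-02, -1.65506494e-02,
        -1.38869042e+01],
       [ 2.23587841e-03,  2.13852607e-01,  9.76863380e-01,
         7.05175156e+02],
       [ 0.00000000e+00,  0.00000000e+00,  0.00000000e+00,
         1.00000000e+00]])}
{'vfov': 66.79828317867936, 'cx': 250.77327340460891, 'cy': 186.86460051270913, 'hand_eye': array([[ 9.99999656e-01,  7.90772663e-04, -2.50958246e-04,
        -4.01941206e-01],
       [ 6.73954655e-04, -9.50694779e-01, -3.10127364e-01,
        -7.98604178e+01],
       [-4.83824936e-04,  3.10127089e-01, -9.50694985e-01,
        -7.02576169e+01],
       [ 0.00000000e+00,  0.00000000e+00,  0.00000000e+00,
         1.00000000e+00]])}
```

View pics/scene1.png

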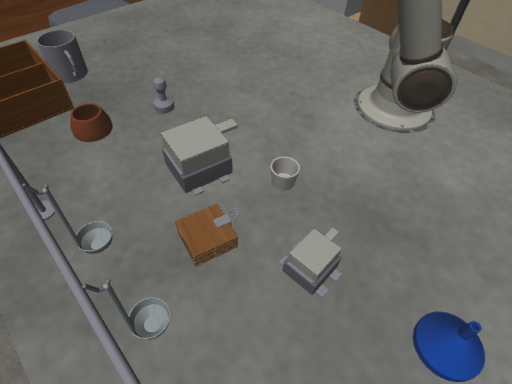

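View pics/top1.png

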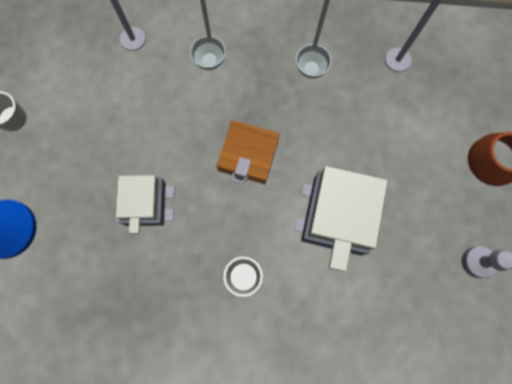

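The larger box is at top-view pixel (345,207) with its tab near (341,255). The smaller box is at (137,198), on the robot's left. A cup sits at (243,277) and a grey knob-like object at (485,262). Next I'll measure the box pose from the depth image.

```bash
cat > h.py <<'E'
from bench import arm, imaging
import cv2,numpy as np
from scipy.spatial.transform import Rotation as R
def pts(name,d,T=None):
    m=imaging.camera_model(name)
    f=192/np.tan(np.radians(m["vfov"]/2))
    v,u=np.mgrid[:384,:512]
    P=np.stack([(u-m["cx"])/f*d,-(v-m["cy"])/f*d,-d],-1)
    T=m["T"] if T is None else T
    return P@T[:3,:3].T+T[:3,3]
def Ttool(s):
    T=np.eye(4);T[:3,:3]=R.from_quat(s["ee_rot"]).as_matrix();T[:3,3]=s["position"];return T
E
python3 - <<'E'
from h import *
for n in("top","scene"):
    p=cv2.imread(f"pics/{n}1.png");d=np.load(f"pics/{n}1.npy")
    W=pts(n,d)
    print(n,'dist keys',imaging.camera_model(n).keys(),'table z',np.median(W[...,2][d>0]))
    box=(W[...,0]>300)&(W[...,0]<650)&(d>0)
    for nm,ys,z in(("big",(-400,-60),96),("small",(60,400),68)):
        m=box&(W[...,1]>ys[0])&(W[...,1]<ys[1])&(abs(W[...,2]-z)<7)&(p.min(-1)>120)
        k=m.astype(np.uint8)
        N,L,S,C=cv2.connectedComponentsWithStats(k);i=1+np.argmax(S[1:,4]);m=L==i
        Q=W[m];print(nm,m.sum(),'z',np.median(Q[:,2]),Q[:,:2].min(0),Q[:,:2].max(0))
        k2=cv2.morphologyEx(m.astype(np.uint8),cv2.MORPH_OPEN,np.ones((25,25)) if nm=="big" and n=="top" else np.ones((17,17)))>0
        H=W[k2&m][:,:2].astype(np.float32);r=cv2.minAreaRect(H);print('hood',r,H.mean(0))
        t=m&~cv2.dilate(k2.astype(np.uint8),np.ones((3,3))).astype(bool)
        N,L,S,C=cv2.connectedComponentsWithStats(t.astype(np.uint8));i=1+np.argmax(S[1:,4])
        print('tab',cv2.minAreaRect(W[L==i][:,:2].astype(np.float32)),W[L==i].mean(0))
E
```

```text
top dist keys dict_keys(['vfov', 'cx', 'cy', 'T']) table z 0.06209697857877927
big 5020 z 95.93120449848897 [ 454.44400939 -212.23832344] [615.08175697 -99.7043388 ]
hood ((0.0, 0.0), (0.0, 0.0), 0.0) [nan nan]
tab ((532.03662109375, -153.52847290039062), (100.62268829345703, 155.38150024414062), 81.59268188476562) [ 544.83286055 -154.92683582   95.90043319]
small 1750 z 67.53371682068729 [484.62953909 153.35978409] [583.0105833  218.80625847]
hood ((545.7871704101562, 185.572509765625), (70.66223907470703, 60.316078186035156), 5.498229503631592) [545.1418  185.06723]
tab ((496.4087829589844, 181.00527954101562), (22.84437370300293, 15.994725227355957), 6.915119647979736) [496.33159199 180.72361463  67.12796636]
scene dist keys dict_keys(['vfov', 'cx', 'cy', 'T']) table z -1.3454378996335663
big 1796 z 94.491876839192 [ 455.54004813 -212.24693876] [ 614.93783544 -100.09887897]
hood ((567.6597290039062, -158.34347534179688), (104.018310546875, 60.2698974609375), 54.21507263183594) [ 567.3267  -156.51877]
tab ((502.4776916503906, -141.80606079101562), (106.66630554199219, 90.21346282958984), 70.4205551147461) [ 511.61092047 -140.19233659   94.45715715]
small 1334 z 66.37088056679818 [484.95081052 156.01580988] [582.93075334 219.37255011]
hood ((557.3157348632812, 185.25177001953125), (47.91118240356445, 39.9183349609375), 44.41069412231445) [557.89124 185.58421]
tab ((532.849853515625, 186.35357666015625), (95.17245483398438, 58.265201568603516), 5.566127777099609) [528.3459116  191.44068391  66.40845785]<stdin>:13: RuntimeWarning: Mean of empty slice.
  ret = um.true_divide(
```

```bash
cat >> h.py <<'E'
yaw=np.radians(-8.4);O=np.array([554.3,-156.8,0])
B=np.array([[np.cos(yaw),-np.sin(yaw),0],[np.sin(yaw),np.cos(yaw),0],[0,0,1]])
def st():
    s=arm.read_state();M=R.from_quat(s["ee_rot"]).as_matrix()
    print('t',round(s["clock"],2),'TCP box',(B.T@(s["position"]-O)).round(1),'grasp z',round(s["position"][2]-54,1),'toolx in box deg',np.degrees(np.arctan2(*(B.T@M[:,0])[[1,0]])).round(2),'toolz',M[:,2].round(3),'F',(B.T@s["contact_force"]).round(1),'w',round(s["gripper_width"],1));return s
E
python3 -m crank '{"delta_pos":[[0,0,0],[0,0,0],[0,0,0],[0,0,0],[0,0,0],[0,0,0]],"twist":[0.111,0.111,0.111,0.111,0.111,0]}'
python3 -m crank '{"delta_pos":[[0.038,0.0135,0],[0.038,0.0135,0],[0.038,0.0135,0],[0.038,0.0135,0],[0.038,0.0135,0],[0.038,0.0135,0],[0,0,0],[0,0,0]],"twist":[0,0,0,0,0,0,0,0]}'
python3 -c "
from h import *;st()"
```

```text
clock: 0.6
position: [248.4, -573.3, 303.3]
ee_rot: [0.757, 0.653, 0.0, -0.001]
contact_force: [0.4, -0.0, -0.3]
gripper_width: 85.4
clock: 1.27
position: [362.7, -358.0, 304.2]
ee_rot: [0.755, 0.656, 0.0, 0.0]
contact_force: [-0.1, 0.3, -0.8]
gripper_width: 85.3
t 1.27 TCP box [-160.1 -227.   304.2] grasp z 250.2 toolx in box deg 90.41 toolz [ 0. -0. -1.] F [-0.1  0.3 -0.8] w 85.3
```

```bash
python3 -m crank '{"delta_pos":[[0.038,0.0135,0],[0.038,0.0135,0],[0.038,0.0135,0],[0.038,0.0135,0],[0.038,0.0135,0],[0.037,0.0135,0],[0,0,0],[0,0,0]],"twist":[0,0,0,0,0,-0.007,0,0]}'
python3 - <<'E'
from h import *
import time
s=st();p,d=imaging.get_image("wrist");cv2.imwrite("pics/w1.png",p);np.save("pics/w1.npy",d)
W=pts("wrist",d,Ttool(s)@imaging.camera_model("wrist")["hand_eye"])
m=(abs(W[...,2]-96)<5)&(d>0)&(p.min(-1)>120)
N,L,S,C=cv2.connectedComponentsWithStats(m.astype(np.uint8));m=L==1+np.argmax(S[1:,4])
r=cv2.minAreaRect(W[m][:,:2].astype(np.float32));print(S,r,np.median(W[m][:,2]))
bx=(W[m]-O)@B
print(bx.min(0),bx.max(0))
t=bx[bx[:,0]<-60];print('tab y',t[:,1].min(),t[:,1].max(),'n',len(t)); 
q=np.polyfit(t[:,0],t[:,1],1);print('tab line',q)
h=bx[bx[:,0]>-50]
for a in(-40,-20,0,20,40):
    k=h[abs(h[:,0]-a)<3];print(a,k[:,1].min() if len(k) else None,k[:,1].max() if len(k) else None)
E
```

```text
clock: 1.93
position: [475.7, -146.4, 303.5]
ee_rot: [0.753, 0.658, -0.0, -0.0]
contact_force: [-0.6, -0.1, 0.0]
gripper_width: 85.3
t 1.93 TCP box [-79.2  -1.1 303.5] grasp z 249.5 toolx in box deg 90.62 toolz [-0.001 -0.    -1.   ] F [-0.6 -0.2  0. ] w 85.3
[[     0      0    512    384 187179]
 [   204    155     98    134   9426]
 [   204    196      1      1      1]
 [   223    196      2      1      2]] ((530.4970703125, -152.85494995117188), (100.17151641845703, 154.12452697753906), 81.27928161621094) 96.06359870868334
[-101.22583463  -49.69596417   91.53897538] [52.81634407 50.65307578 98.36993382]
tab y -11.370873989911056 13.24511039713368 n 1008
tab line [-0.00359784  0.42085556]
-40 -48.67595171943004 50.03938342679729
-20 -49.69596417330225 50.17440883228534
0 -49.20314611742448 50.286167249816316
20 -48.726153975600084 50.17820094558261
40 -49.68294486661134 49.232380563625036
```

View pics/w1.png

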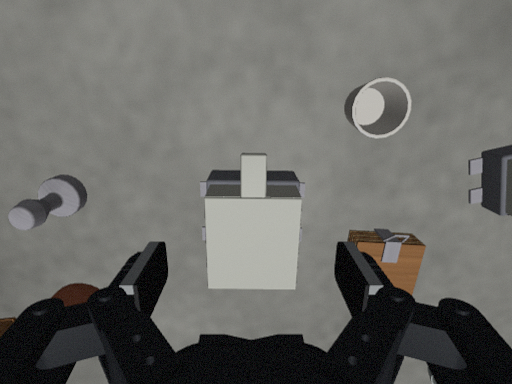

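The wrist view shows the hood at (253,238) with the tab at (254,172) pointing up, towards the robot. Both views agree within about 1.5 mm. I'll descend so the fingers straddle the tab.

```bash
python3 -m crank '{"delta_pos":[[0.001,-0.002,0.03],[0,0,0.03],[0,0,0.03],[0,0,0.03],[0,0,0.02],[0,0,0.018],[0,0,0],[0,0,0]],"twist":[0.01,0,0,0,0,0,0,0]}'
python3 -c "
from h import *;st()"
python3 -m crank '{"delta_pos":[[0,0,0],[0,0,0],[0,0,0],[0,0,0],[0,0,0],[0,0,0],[0,0,0],[0,0,0]],"twist":[0,0,0,0,0,0,0,0]}' 0
python3 - <<'E'
from h import *
st();p,d=imaging.get_image("wrist");cv2.imwrite("pics/w2.png",p)
E
```

```text
clock: 2.65
position: [472.4, -147.3, 145.4]
ee_rot: [0.758, 0.652, -0.001, -0.001]
contact_force: [0.3, 1.7, 0.3]
gripper_width: 85.2
t 2.65 TCP box [-82.4  -2.5 145.4] grasp z 91.4 toolx in box deg 89.74 toolz [-0.002 -0.    -1.   ] F [0.1 1.7 0.3] w 85.2
clock: 3.32
position: [473.7, -144.2, 147.1]
ee_rot: [0.758, 0.653, 0.001, 0.0]
contact_force: [-2.1, 8.5, 7.9]
gripper_width: 24.7
t 3.32 TCP box [-81.6   0.7 147.1] grasp z 93.1 toolx in box deg 89.89 toolz [ 0.002  0.002 -1.   ] F [-3.3  8.1  7.9] w 24.7
```

View pics/w2.png

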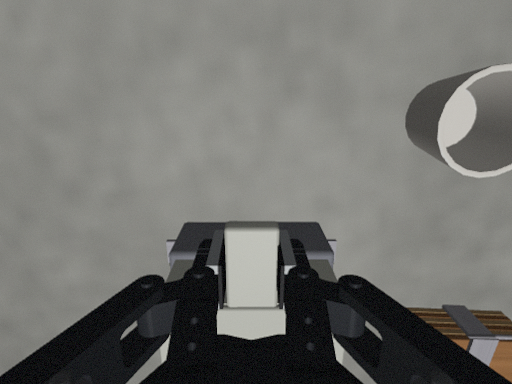

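The pads have closed on the tab (pixels 222–285, 225–305), width 24.7 mm. Next I'll work out the arc.

Run:
```python
import numpy as np
a0=np.arctan2(42,-136.6);r=142.9
th=np.arange(0,1.51,0.0625)
x=r*np.cos(a0-th);z=r*np.sin(a0-th)
for i in range(len(th)-1): print(round(th[i+1],3),round(x[i+1]-x[i],1),round(-(z[i+1]-z[i]),1), round(55+x[i+1],1),round(50+z[i+1],1))
```

```text
0.062 2.9 -8.4 -78.7 100.4
0.125 3.4 -8.3 -75.3 108.7
0.188 3.9 -8.0 -71.4 116.7
0.25 4.4 -7.8 -67.0 124.5
0.312 4.9 -7.5 -62.1 132.0
0.375 5.3 -7.2 -56.7 139.1
0.438 5.8 -6.8 -50.9 145.9
0.5 6.2 -6.4 -44.7 152.3
0.562 6.6 -6.0 -38.1 158.4
0.625 7.0 -5.6 -31.2 164.0
0.688 7.3 -5.2 -23.9 169.1
0.75 7.6 -4.7 -16.3 173.8
0.812 7.9 -4.2 -8.4 178.0
0.875 8.1 -3.7 -0.3 181.8
0.938 8.3 -3.2 8.0 185.0
1.0 8.5 -2.7 16.5 187.6
1.062 8.7 -2.1 25.2 189.8
1.125 8.8 -1.6 34.0 191.3
1.188 8.9 -1.0 42.9 192.4
1.25 8.9 -0.5 51.8 192.9
1.312 8.9 0.1 60.7 192.8
1.375 8.9 0.6 69.6 192.2
1.438 8.9 1.2 78.5 191.0
1.5 8.8 1.7 87.2 189.2
```

```bash
python3 -m crank '{"delta_pos":[[0,0.0029,-0.0084],[0,0.0034,-0.0083],[0,0.0039,-0.008],[0,0.0044,-0.0078],[0,0,0],[0,0,0]],"twist":[0,0,0,0,0,0]}'
python3 -c "
from h import *;st()"
```

```text
clock: 3.87
position: [487.7, -146.3, 178.0]
ee_rot: [0.758, 0.652, 0.001, -0.001]
contact_force: [2.3, 5.1, -3.8]
gripper_width: 24.7
t 3.87 TCP box [-67.4   0.7 178. ] grasp z 124.0 toolx in box deg 89.85 toolz [ 0.     0.002 -1.   ] F [ 1.5  5.4 -3.8] w 24.7
```

Tracking well; forces are small.

```bash
python3 -m crank '{"delta_pos":[[0,0.0049,-0.0075],[0,0.0053,-0.0072],[0,0.0058,-0.0068],[0,0.0062,-0.0064],[0,0.0066,-0.006],[0,0.007,-0.0056],[0,0,0],[0,0,0]],"twist":[0,0,0,0,0,0,0,0]}'
python3 -c "
from h import *;st();p,d=imaging.get_image('scene');cv2.imwrite('pics/s2.png',p)"
```

```text
clock: 4.53
position: [522.1, -151.3, 216.3]
ee_rot: [0.758, 0.653, -0.0, -0.002]
contact_force: [0.6, 7.0, -4.2]
gripper_width: 25.1
t 4.53 TCP box [-32.7   0.7 216.3] grasp z 162.3 toolx in box deg 89.87 toolz [-0.004  0.003 -1.   ] F [-0.4  7.  -4.2] w 25.1
```

View pics/s2.png

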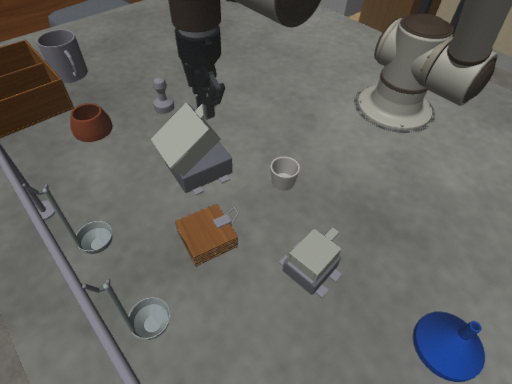

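The guard is about halfway up at pixel (187,140), with the tab in the gripper at (205,110). I'll continue the lift.

```bash
python3 -m crank '{"delta_pos":[[0,0.0073,-0.0052],[0,0.0076,-0.0047],[0,0.0079,-0.0042],[0,0.0081,-0.0037],[0,0.0083,-0.0032],[0,0.0085,-0.0027],[0,0,0],[0,0,0]],"twist":[0,0,0,0,0,0,0,0]}'
python3 -c "
from h import *;st()"
python3 -m crank '{"delta_pos":[[0,0.0087,-0.0021],[0,0.0088,-0.0016],[0,0.0089,-0.001],[0,0.0089,-0.0005],[0,0.0089,0.0001],[0,0.0089,0.0006],[0,0,0],[0,0,0]],"twist":[0,0,0,0,0,0,0,0]}'
python3 -c "
from h import *;st();p,d=imaging.get_image('scene');cv2.imwrite('pics/s3.png',p)"
```

```text
clock: 5.25
position: [568.7, -158.3, 239.4]
ee_rot: [0.758, 0.652, -0.001, -0.003]
contact_force: [-1.7, 5.3, -3.0]
gripper_width: 24.2
t 5.25 TCP box [ 14.5   0.7 239.4] grasp z 185.4 toolx in box deg 89.78 toolz [-0.006  0.004 -1.   ] F [-2.5  5.  -3. ] w 24.2
clock: 5.92
position: [621.0, -165.9, 244.3]
ee_rot: [0.758, 0.653, -0.002, -0.004]
contact_force: [-1.6, 7.5, -0.8]
gripper_width: 24.2
t 5.92 TCP box [ 67.4   0.7 244.3] grasp z 190.3 toolx in box deg 89.91 toolz [-0.007  0.004 -1.   ] F [-2.7  7.2 -0.8] w 24.2
```

View pics/s3.png

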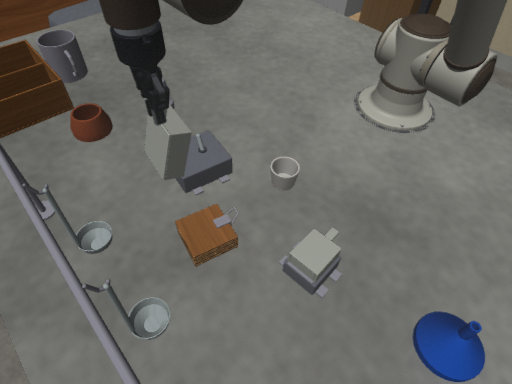

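The guard is at about 1.36 rad with the lever visible at (202,143). I'll lift a bit further so the gripper body has room, then release and go up.

```bash
python3 -m crank '{"delta_pos":[[0,0.0089,0.0012],[0,0.0088,0.0017],[0,0.0087,0.0023],[0,0.0085,0.0028],[0,0,0],[0,0,0]],"twist":[0,0,0,0,0,0]}'
python3 -c "
from h import *;st()"
python3 -m crank '{"delta_pos":[[0,0,0],[0,0,0],[0,0,0],[0,0,0],[0,0,0],[0,0,0]],"twist":[0,0,0,0,0,0]}' 1
python3 -c "
from h import *;st()"
python3 -m crank '{"delta_pos":[[0,0,-0.02],[0,0,-0.03],[0,0,-0.03],[0,0,-0.02],[0,0,0],[0,0,0]],"twist":[0,0,0,0,0,0]}'
python3 -c "
from h import *;st();p,d=imaging.get_image('scene');cv2.imwrite('pics/s4.png',p)"
```

```text
clock: 6.47
position: [657.2, -171.4, 236.7]
ee_rot: [0.758, 0.653, 0.0, -0.002]
contact_force: [0.3, 5.1, -3.2]
gripper_width: 22.4
t 6.47 TCP box [104.    0.6 236.7] grasp z 182.7 toolx in box deg 89.91 toolz [-0.002  0.003 -1.   ] F [-0.4  5.1 -3.2] w 22.4
clock: 6.97
position: [657.2, -173.7, 238.5]
ee_rot: [0.758, 0.652, 0.0, 0.0]
contact_force: [-0.2, 0.6, 0.0]
gripper_width: 85.4
t 6.97 TCP box [104.2  -1.7 238.5] grasp z 184.5 toolx in box deg 89.83 toolz [ 0.001 -0.    -1.   ] F [-0.3  0.5  0. ] w 85.4
clock: 7.47
position: [657.4, -173.5, 339.9]
ee_rot: [0.758, 0.652, 0.001, 0.001]
contact_force: [0.5, 0.5, -1.4]
gripper_width: 85.6
t 7.47 TCP box [104.4  -1.4 339.9] grasp z 285.9 toolx in box deg 89.84 toolz [ 0.004  0.    -1.   ] F [ 0.4  0.5 -1.4] w 85.6
```

View pics/s4.png

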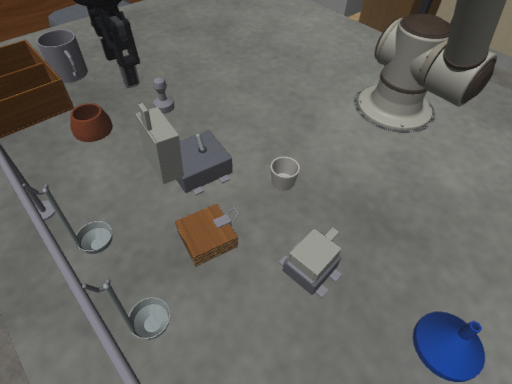

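The guard stands upright at (160,140) and the lever is at (201,143). I'll move above the lever's −y side, shut the fingers and look.

```bash
python3 -m crank '{"delta_pos":[[-0.012,-0.03,0],[-0.012,-0.03,0],[-0.012,-0.03,0],[-0.014,-0.03,0],[0,0,0],[0,0,0],[0,0,0]],"twist":[0,0,0,0,0,0,0]}' 0
python3 - <<'E'
from h import *
s=st();p,d=imaging.get_image("wrist");cv2.imwrite("pics/w3.png",p)
W=pts("wrist",d,Ttool(s)@imaging.camera_model("wrist")["hand_eye"]);b=(W-O)@B
m=(d>0)&(b[...,2]>60)&(b[...,2]<100)&(abs(b[...,0]+15)<20)&(abs(b[...,1])<45)
print(m.sum());q=b[m]
for z in(62,70,78,86):
    k=q[abs(q[:,2]-z)<4];print(z,len(k),k.mean(0).round(1) if len(k) else '')
E
```

```text
clock: 8.1
position: [531.2, -204.9, 337.4]
ee_rot: [0.758, 0.652, -0.0, -0.0]
contact_force: [0.4, -0.5, 0.1]
gripper_width: 0.5
t 8.1 TCP box [-15.9 -51.  337.4] grasp z 283.4 toolx in box deg 89.84 toolz [-0.001  0.    -1.   ] F [ 0.5 -0.4  0.1] w 0.5
121
62 16 [-20.1  -2.2  62.8]
70 22 [-19.5  -5.5  69.7]
78 29 [-19.2 -10.2  77.9]
86 54 [-18.  -14.4  84.3]
```

View pics/w3.png

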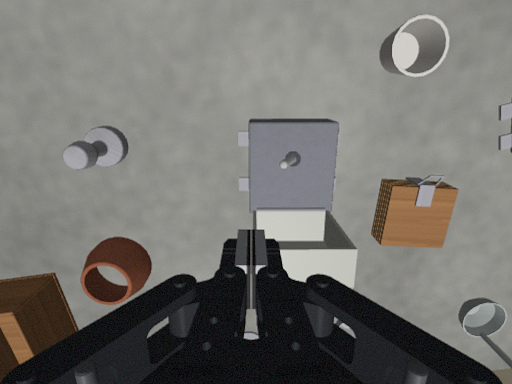

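The lever tip is at pixel (284,165), leaning to −y as expected, and the fingers are clear of it on its −y side. I'll descend beside it.

```bash
python3 -m crank '{"delta_pos":[[0,0,0.035],[0,0,0.035],[0,0,0.035],[0,0,0.035],[0,0,0.03],[0,0,0.02],[0,0,0.009],[0,0,0]],"twist":[0,0,0,0,0,0,0,0]}'
python3 -c "
from h import *;st()"
python3 -m crank '{"delta_pos":[[0.005,0,0],[0.006,0,0],[0.006,0,0],[0.006,0,0],[0.005,0,0],[0,0,0]],"twist":[0,0,0,0,0,0]}'
python3 -c "
from h import *;st()"
```

```text
clock: 8.82
position: [530.7, -204.5, 136.0]
ee_rot: [0.758, 0.653, -0.002, -0.002]
contact_force: [0.4, 1.1, 0.7]
gripper_width: 0.1
t 8.82 TCP box [-16.4 -50.6 136. ] grasp z 82.0 toolx in box deg 89.87 toolz [-0.006  0.001 -1.   ] F [0.2 1.1 0.7] w 0.1
clock: 9.32
position: [535.9, -176.3, 140.3]
ee_rot: [0.757, 0.653, 0.001, 0.001]
contact_force: [-1.0, 0.1, -0.2]
gripper_width: 0.2
t 9.32 TCP box [-15.3 -22.  140.3] grasp z 86.3 toolx in box deg 89.92 toolz [ 0.002 -0.    -1.   ] F [-1.  -0.1 -0.2] w 0.2
```

```bash
python3 -m crank '{"delta_pos":[[0.004,0,0.002],[0.004,0,0],[0.003,0,0],[0,0,0]],"twist":[0,0,0,0]}'
python3 -c "
from h import *;st()"
python3 -m crank '{"delta_pos":[[0.002,0,0],[0.002,0,0],[0,0,0]],"twist":[0,0,0]}'
python3 -c "
from h import *;st()"
```

```text
clock: 9.65
position: [536.9, -165.9, 137.0]
ee_rot: [0.758, 0.653, -0.0, -0.0]
contact_force: [-0.2, -0.6, 1.6]
gripper_width: 0.2
t 9.65 TCP box [-15.9 -11.5 137. ] grasp z 83.0 toolx in box deg 89.87 toolz [-0.  0. -1.] F [-0.1 -0.6  1.6] w 0.2
clock: 9.9
position: [537.5, -162.2, 136.8]
ee_rot: [0.758, 0.652, -0.0, -0.0]
contact_force: [0.4, -1.8, -0.3]
gripper_width: 0.2
t 9.9 TCP box [-15.9  -7.8 136.8] grasp z 82.8 toolx in box deg 89.85 toolz [-0.  0. -1.] F [ 0.7 -1.7 -0.3] w 0.2
```

```bash
python3 -m crank '{"delta_pos":[[0.002,0,0],[0.002,0,0],[0,0,0],[0,0,0]],"twist":[0,0,0,0]}'
python3 -c "
from h import *;st();p,d=imaging.get_image('wrist');cv2.imwrite('pics/w4.png',p);p,d=imaging.get_image('scene');cv2.imwrite('pics/s5.png',cv2.resize(p[60:260,80:320],None,fx=3,fy=3))"
```

```text
clock: 10.23
position: [537.7, -158.6, 136.9]
ee_rot: [0.758, 0.652, -0.0, -0.0]
contact_force: [0.6, -3.6, -0.6]
gripper_width: -0.2
t 10.23 TCP box [-16.1  -4.2 136.9] grasp z 82.9 toolx in box deg 89.85 toolz [-0.001 -0.    -1.   ] F [ 1.2 -3.5 -0.6] w -0.2
```

View pics/w4.png

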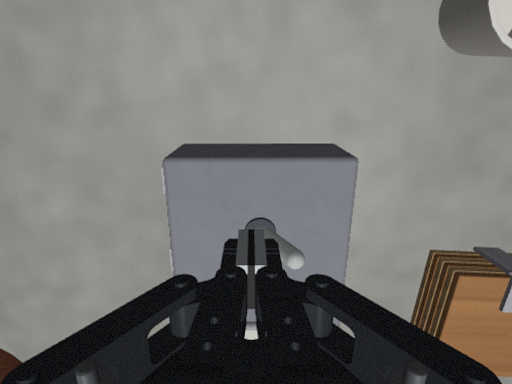

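View pics/s5.png

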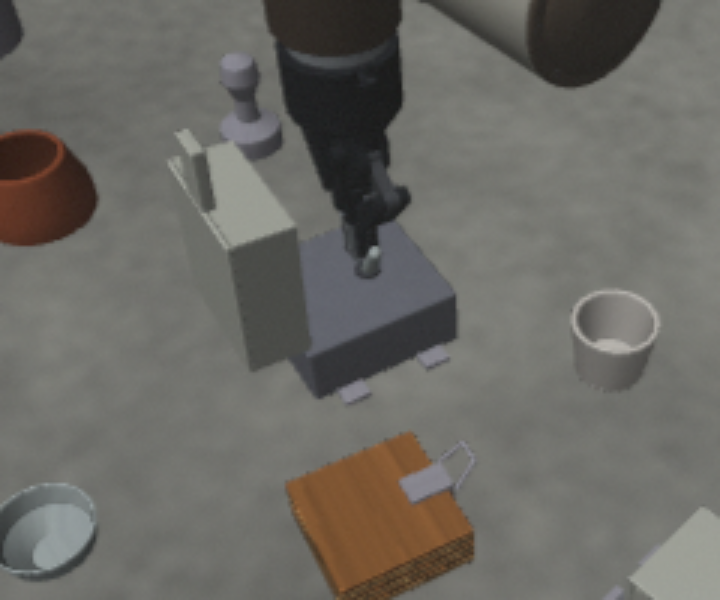

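The lever now leans to +y: its tip is at (295,261) in the wrist view, ahead of the fingers. I'll push on until it meets the stop.

```bash
python3 -m crank '{"delta_pos":[[0.002,0,0],[0.002,0,0],[0,0,0]],"twist":[0,0,0]}'
python3 -c "
from h import *;st()"
python3 -m crank '{"delta_pos":[[0.002,0,0],[0,0,0],[0,0,0]],"twist":[0,0,0]}'
python3 -c "
from h import *;st()"
```

```text
clock: 10.58
position: [537.9, -157.3, 136.9]
ee_rot: [0.758, 0.653, -0.002, 0.001]
contact_force: [-0.8, -17.7, -2.5]
gripper_width: -0.0
t 10.58 TCP box [-16.2  -2.9 136.9] grasp z 82.9 toolx in box deg 89.88 toolz [-0.003 -0.004 -1.   ] F [  1.8 -17.6  -2.5] w -0.0
clock: 10.83
position: [537.9, -156.8, 136.9]
ee_rot: [0.758, 0.652, -0.003, 0.001]
contact_force: [-0.2, -23.8, -4.0]
gripper_width: -0.2
t 10.83 TCP box [-16.2  -2.4 136.9] grasp z 82.9 toolx in box deg 89.84 toolz [-0.003 -0.005 -1.   ] F [  3.3 -23.6  -4. ] w -0.2
```

The lever is firmly against its stop: the position held at about −2.5 while the force rose. Next I'll back off, rise and check it.

```bash
python3 -m crank '{"delta_pos":[[-0.01,0,0],[-0.015,0,0],[-0.015,0,-0.01],[0,0,-0.035],[0,0,-0.035],[0,0,-0.035],[0,0,-0.04],[0,0,-0.04]],"twist":[0,0,0,0,0,0,0,0]}'
python3 -m crank '{"delta_pos":[[0,0,-0.01],[0,0,0],[0,0,0]],"twist":[0,0,0]}' 1
python3 - <<'E'
from h import *
s=st();p,d=imaging.get_image("wrist");cv2.imwrite("pics/w5.png",p)
W=pts("wrist",d,Ttool(s)@imaging.camera_model("wrist")["hand_eye"]);b=(W-O)@B
m=(d>0)&(b[...,2]>60)&(b[...,2]<100)&(abs(b[...,0]+15)<20)&(abs(b[...,1])<45)
q=b[m]
for z in(62,70,78,86):
    k=q[abs(q[:,2]-z)<4];print(z,len(k),k.mean(0).round(1) if len(k) else '')
# guard angle from top camera: tab/hood points
for n in("top","scene"):
    p,d=imaging.get_image(n);cv2.imwrite(f"pics/{n}6.png",p);b=(pts(n,d)-O)@B
    m=(d>0)&(b[...,2]>165)&(b[...,2]<215)&(abs(b[...,1])<16)&(b[...,0]>20)&(b[...,0]<180)&(p.min(-1)>90)
    if m.sum():
        q=b[m];print(n,m.sum(),q.min(0),q.max(0))
        for z in range(170,215,8):
            k=q[abs(q[:,2]-z)<4]; print(z,len(k),k[:,0].min().round(1) if len(k) else '',k[:,0].max().round(1) if len(k) else '')
E
```

```text
clock: 11.5
position: [532.7, -191.3, 333.9]
ee_rot: [0.758, 0.653, 0.001, -0.0]
contact_force: [0.8, -0.3, -1.0]
gripper_width: 0.3
clock: 11.75
position: [533.0, -191.3, 342.4]
ee_rot: [0.758, 0.652, 0.001, 0.0]
contact_force: [0.1, 0.7, -1.0]
gripper_width: 35.7
t 11.75 TCP box [-16.  -37.3 342.4] grasp z 288.4 toolx in box deg 89.86 toolz [ 0.002  0.001 -1.   ] F [-0.   0.7 -1. ] w 35.7
62 28 [-18.6   3.2  63.2]
70 37 [-18.6   7.1  70.1]
78 46 [-18.8  12.2  78.1]
86 47 [-17.4  16.4  83.4]
scene 124 [ 83.07342415 -11.22998495 165.2127835 ] [ 95.10360222  14.50557596 206.66420528]
170 12 93.4 94.6
178 15 93.4 94.3
186 14 92.7 94.0
194 16 92.2 93.7
202 56 83.1 93.3
210 6 85.8 88.3
```

View pics/w5.png

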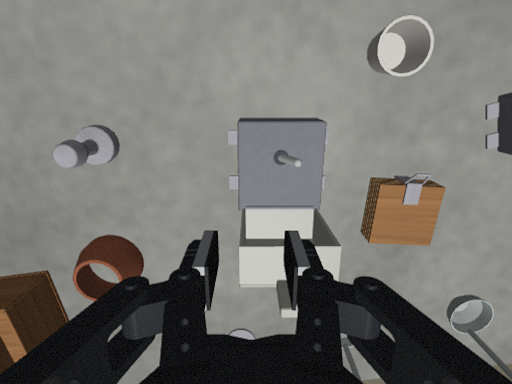

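View pics/scene6.png

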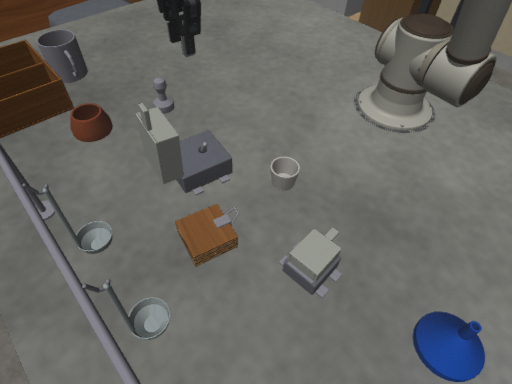

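The lever tip, at wrist pixel (298,162), leans to +y by about 0.49 rad from vertical, so it is fully on. The guard stands at about 1.51 rad, with tab mid at box (88,0,189). I'll regrasp the tab there.

```bash
python3 -m crank '{"delta_pos":[[0.01,0.026,0],[0.01,0.026,0],[0.01,0.026,0],[0.0073,0.026,0],[0,0,0],[0,0,0]],"twist":[0,0,0,0,0,0]}'
python3 -c "
from h import *;st()"
python3 -m crank '{"delta_pos":[[0,0,0.02],[0,0,0.025],[0,0,0.025],[0,0,0.02],[0,0,0.009],[0,0,0],[0,0,0]],"twist":[0,0,0,0,0,0,0]}'
python3 -c "
from h import *;st();p,d=imaging.get_image('scene');cv2.imwrite('pics/s7.png',cv2.resize(p[60:260,80:320],None,fx=3,fy=3))"
```

```text
clock: 12.4
position: [642.1, -170.1, 338.7]
ee_rot: [0.758, 0.653, -0.002, -0.002]
contact_force: [-0.3, -0.2, -0.2]
gripper_width: 85.7
t 12.4 TCP box [ 8.880e+01 -3.000e-01  3.387e+02] grasp z 284.7 toolx in box deg 89.88 toolz [-0.005  0.001 -1.   ] F [-0.3 -0.3 -0.2] w 85.7
clock: 12.98
position: [641.2, -170.9, 243.5]
ee_rot: [0.758, 0.652, -0.0, 0.0]
contact_force: [-0.7, -0.0, -0.1]
gripper_width: 85.4
t 12.98 TCP box [ 88.   -1.3 243.5] grasp z 189.5 toolx in box deg 89.86 toolz [-0.    -0.001 -1.   ] F [-0.7 -0.1 -0.1] w 85.4
```

View pics/s7.png

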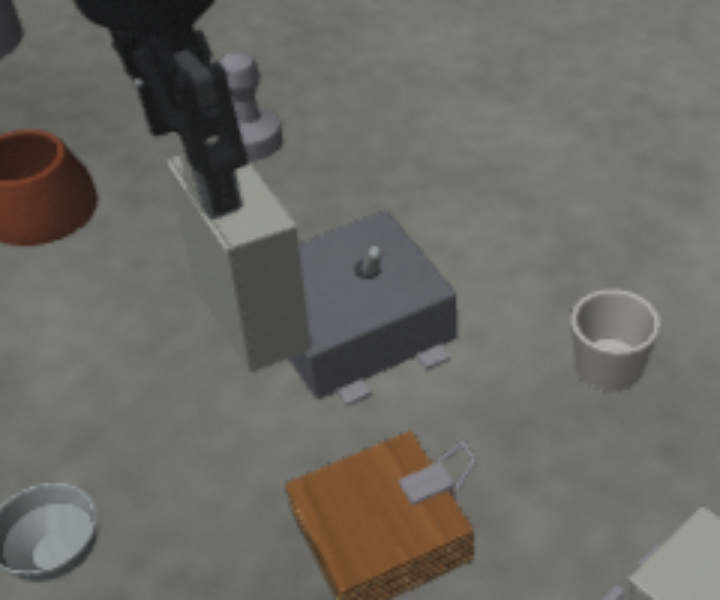

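The open fingers straddle the tab at (215,170), so I'll close on it and compute the reverse arc.

```bash
python3 -m crank '{"delta_pos":[[0,0,0],[0,0,0],[0,0,0],[0,0,0],[0,0,0],[0,0,0],[0,0,0]],"twist":[0,0,0,0,0,0,0]}' 0
python3 - <<'E'
from h import *
s=st()
a0=np.arctan2(s["position"][2]-54-50,(B.T@(s["position"]-O))[0]-55);r=np.hypot(s["position"][2]-104,(B.T@(s["position"]-O))[0]-55);print(a0,r)
for i in range(24):
    a=a0+i*.0625;b=a+.0625;print(i,round(r*(np.cos(b)-np.cos(a)),1),round(-r*(np.sin(b)-np.sin(a)),1),round(55+r*np.cos(b),1),round(104+r*np.sin(b),1))
E
```

```text
clock: 13.62
position: [642.2, -169.1, 244.0]
ee_rot: [0.757, 0.653, 0.001, 0.0]
contact_force: [0.1, 5.4, 2.2]
gripper_width: 25.3
t 13.62 TCP box [ 88.8   0.7 244. ] grasp z 190.0 toolx in box deg 89.91 toolz [ 0.003  0.002 -1.   ] F [-0.7  5.3  2.2] w 25.3
1.333916775510209 144.01900825280745
0 -8.8 -1.8 80.0 245.8
1 -8.9 -1.3 71.1 247.1
2 -9.0 -0.7 62.1 247.8
3 -9.0 -0.2 53.1 248.0
4 -9.0 0.4 44.1 247.6
5 -8.9 1.0 35.2 246.6
6 -8.9 1.5 26.3 245.1
7 -8.8 2.1 17.5 243.1
8 -8.6 2.6 8.9 240.5
9 -8.4 3.1 0.5 237.3
10 -8.2 3.7 -7.7 233.6
11 -8.0 4.2 -15.7 229.5
12 -7.7 4.7 -23.4 224.8
13 -7.4 5.1 -30.8 219.7
14 -7.1 5.6 -37.8 214.1
15 -6.7 6.0 -44.5 208.1
16 -6.3 6.4 -50.8 201.7
17 -5.9 6.8 -56.7 194.9
18 -5.5 7.2 -62.2 187.7
19 -5.0 7.5 -67.2 180.2
20 -4.5 7.8 -71.7 172.4
21 -4.0 8.0 -75.7 164.4
22 -3.5 8.3 -79.3 156.1
23 -3.0 8.5 -82.3 147.6
```

```bash
python3 -m crank '{"delta_pos":[[0,-0.0088,-0.0018],[0,-0.0089,-0.0013],[0,-0.009,-0.0007],[0,-0.009,-0.0002],[0,-0.009,0.0004],[0,-0.0089,0.001],[0,0,0],[0,0,0]],"twist":[0,0,0,0,0,0,0,0]}'
python3 -c "
from h import *;st()"
python3 -m crank '{"delta_pos":[[0,-0.0089,0.0015],[0,-0.0088,0.0021],[0,-0.0086,0.0026],[0,-0.0084,0.0031],[0,-0.0082,0.0037],[0,-0.008,0.0042],[0,0,0],[0,0,0]],"twist":[0,0,0,0,0,0,0,0]}'
python3 -c "
from h import *;st();p,d=imaging.get_image('scene');cv2.imwrite('pics/s8.png',cv2.resize(p[60:260,80:320],None,fx=3,fy=3))"
```

```text
clock: 14.28
position: [590.8, -161.4, 247.6]
ee_rot: [0.757, 0.653, 0.004, 0.003]
contact_force: [3.7, 5.1, 1.5]
gripper_width: 25.2
t 14.28 TCP box [ 36.8   0.8 247.6] grasp z 193.6 toolx in box deg 89.93 toolz [ 0.009  0.001 -1.   ] F [2.9 5.6 1.5] w 25.2
clock: 14.95
position: [540.7, -154.0, 231.9]
ee_rot: [0.757, 0.653, 0.004, 0.003]
contact_force: [-0.5, 7.1, 8.6]
gripper_width: 25.0
t 14.95 TCP box [-13.9   0.8 231.9] grasp z 177.9 toolx in box deg 89.96 toolz [ 0.01  0.   -1.  ] F [-1.5  6.9  8.6] w 25.0
```

View pics/s8.png

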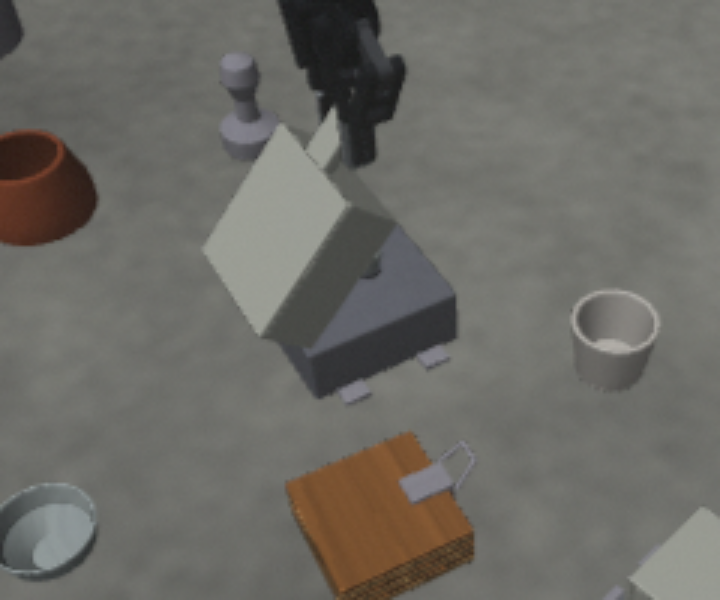

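The guard is following down, with the tab still held at (330,135). I'll continue.

```bash
python3 -m crank '{"delta_pos":[[0,-0.0077,0.0047],[0,-0.0074,0.0051],[0,-0.0071,0.0056],[0,-0.0067,0.006],[0,-0.0063,0.0064],[0,-0.0059,0.0068],[0,0,0],[0,0,0]],"twist":[0,0,0,0,0,0,0,0]}'
python3 -c "
from h import *;st()"
python3 -m crank '{"delta_pos":[[0,-0.0055,0.0072],[0,-0.005,0.0075],[0,-0.0045,0.0078],[0,0,0],[0,0,0]],"twist":[0,0,0,0,0]}'
python3 -c "
from h import *;st()"
```

```text
clock: 15.67
position: [498.1, -147.8, 195.5]
ee_rot: [0.758, 0.653, 0.002, 0.001]
contact_force: [-3.2, 8.3, 8.0]
gripper_width: 24.5
t 15.67 TCP box [-56.9   0.7 195.5] grasp z 141.5 toolx in box deg 89.89 toolz [ 0.004  0.001 -1.   ] F [-4.4  7.8  8. ] w 24.5
clock: 16.08
position: [483.1, -145.5, 172.2]
ee_rot: [0.758, 0.653, 0.001, 0.0]
contact_force: [-1.9, 8.1, 4.5]
gripper_width: 25.0
t 16.08 TCP box [-72.    0.7 172.2] grasp z 118.2 toolx in box deg 89.87 toolz [ 0.002  0.002 -1.   ] F [-3.   7.8  4.5] w 25.0
```

```bash
python3 -m crank '{"delta_pos":[[0,-0.004,0.008],[0,-0.0035,0.0083],[0,-0.003,0.0075],[0,0,0],[0,0,0]],"twist":[0,0,0,0,0]}'
python3 -c "
from h import *;st();p,d=imaging.get_image('scene');cv2.imwrite('pics/s9.png',cv2.resize(p[60:260,80:320],None,fx=3,fy=3))"
```

```text
clock: 16.5
position: [473.1, -144.0, 148.2]
ee_rot: [0.758, 0.653, 0.001, 0.0]
contact_force: [-0.7, 9.2, 4.3]
gripper_width: 25.4
t 16.5 TCP box [-82.2   0.8 148.2] grasp z 94.2 toolx in box deg 89.89 toolz [ 0.003  0.001 -1.   ] F [-2.   9.   4.3] w 25.4
```

View pics/s9.png

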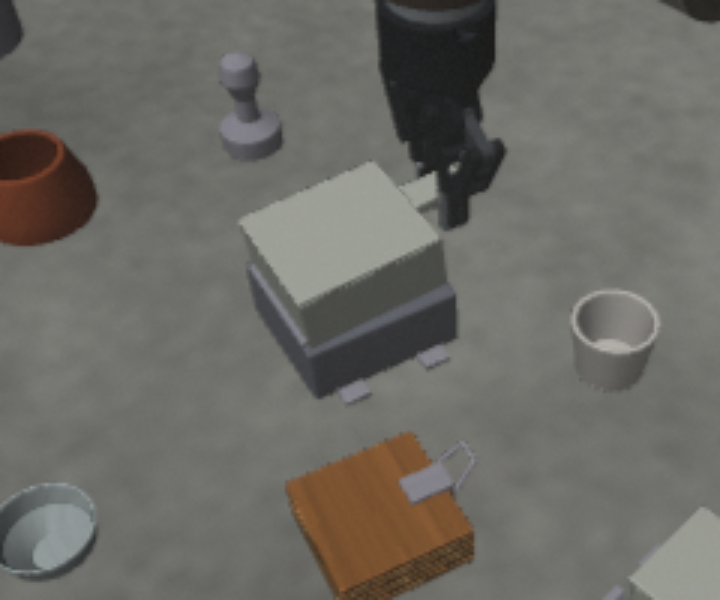

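The guard is nearly shut at (340,240). I'll press the held tab down a little more until resistance shows.

```bash
python3 -m crank '{"delta_pos":[[0,-0.0005,0.002],[0,-0.0005,0.002],[0,0,0]],"twist":[0,0,0]}'
python3 -c "
from h import *;st()"
python3 -m crank '{"delta_pos":[[0,0,0.001],[0,0,0],[0,0,0]],"twist":[0,0,0]}'
python3 -c "
from h import *;st()"
```

```text
clock: 16.8
position: [471.9, -143.9, 144.3]
ee_rot: [0.758, 0.652, 0.001, 0.0]
contact_force: [-1.1, 8.2, 3.2]
gripper_width: 25.2
t 16.8 TCP box [-83.4   0.7 144.3] grasp z 90.3 toolx in box deg 89.86 toolz [ 0.002  0.001 -1.   ] F [-2.2  8.   3.2] w 25.2
clock: 17.05
position: [471.6, -143.8, 143.3]
ee_rot: [0.758, 0.652, 0.001, -0.0]
contact_force: [-2.6, 8.4, 4.3]
gripper_width: 25.3
t 17.05 TCP box [-83.7   0.7 143.3] grasp z 89.3 toolx in box deg 89.85 toolz [ 0.002  0.002 -1.   ] F [-3.8  8.   4.3] w 25.3
```

```bash
python3 -m crank '{"delta_pos":[[0,0,0.0015],[0,0,0.0015],[0,0,0]],"twist":[0,0,0]}'
python3 -c "
from h import *;st()"
python3 -m crank '{"delta_pos":[[0,0,0.0015],[0,0,0],[0,0,0]],"twist":[0,0,0]}'
python3 - <<'E'
from h import *
st();p,d=imaging.get_image("scene");b=(pts("scene",d)-O)@B
m=(d>0)&(abs(b[...,1])<45)&(abs(b[...,0])<50)&(b[...,2]>80)&(b[...,2]<140)&(p.min(-1)>90)
q=b[m];A=np.c_[q[:,0],q[:,1],np.ones(len(q))];print(len(q),np.linalg.lstsq(A,q[:,2],rcond=None)[0])
E
```

```text
clock: 17.3
position: [470.8, -143.7, 140.1]
ee_rot: [0.758, 0.653, 0.0, -0.001]
contact_force: [-4.8, 9.3, 4.4]
gripper_width: 25.1
t 17.3 TCP box [-84.5   0.7 140.1] grasp z 86.1 toolx in box deg 89.87 toolz [-0.     0.002 -1.   ] F [-6.1  8.5  4.4] w 25.1
clock: 17.55
position: [470.6, -143.7, 138.5]
ee_rot: [0.758, 0.653, 0.0, -0.001]
contact_force: [-4.5, 9.9, 5.1]
gripper_width: 25.4
t 17.55 TCP box [-84.7   0.7 138.5] grasp z 84.5 toolx in box deg 89.87 toolz [-0.001  0.002 -1.   ] F [-5.9  9.1  5.1] w 25.4
1363 [-6.04279536e-03  7.09279144e-05  9.49138959e+01]
```

The hood top slopes only 0.006 rad, so it is shut. I'll release and retreat.

```bash
python3 -m crank '{"delta_pos":[[0,0,0],[0,0,0],[0,0,0],[0,0,0],[0,0,0],[0,0,0]],"twist":[0,0,0,0,0,0]}' 1
python3 -m crank '{"delta_pos":[[0,-0.002,-0.02],[0,0,-0.03],[0,0,-0.035],[0,0,-0.035],[0,0,-0.03],[0,-0.02,-0.02],[0,-0.02,0],[0,0,0]],"twist":[0,0,0,0,0,0,0,0]}'
python3 -m crank '{"delta_pos":[[-0.03,-0.02,0],[-0.035,-0.02,0],[-0.03,-0.01,0],[0,0,0],[0,0,0],[0,0,0]],"twist":[0,0,0,0,0,0]}'
python3 - <<'E'
from h import *
st()
for n in("scene","top"):
    p,d=imaging.get_image(n);cv2.imwrite(f"pics/{n}9.png",p);b=(pts(n,d)-O)@B
    m=(d>0)&(abs(b[...,1])<45)&(abs(b[...,0])<50)&(b[...,2]>80)&(b[...,2]<140)&(p.min(-1)>90)
    q=b[m];A=np.c_[q[:,0],q[:,1],np.ones(len(q))];print(n,len(q),np.linalg.lstsq(A,q[:,2],rcond=None)[0])
    W=pts(n,d);m=(d>0)&(abs(W[...,0]-545)<25)&(abs(W[...,1]-186)<20)&(W[...,2]>50);q=W[m];A=np.c_[q[:,0],q[:,1],np.ones(len(q))];print('small',len(q),np.linalg.lstsq(A,q[:,2],rcond=None)[0],np.median(q[:,2]))
E
```

```text
clock: 18.1
position: [471.2, -145.3, 138.1]
ee_rot: [0.758, 0.652, -0.0, -0.0]
contact_force: [0.5, 0.1, -0.3]
gripper_width: 85.4
clock: 18.77
position: [427.2, -138.7, 309.5]
ee_rot: [0.758, 0.652, 0.001, 0.0]
contact_force: [-1.5, 0.0, -0.1]
gripper_width: 85.1
clock: 19.27
position: [366.2, -225.4, 307.8]
ee_rot: [0.758, 0.652, -0.0, -0.0]
contact_force: [-0.6, -0.3, 0.0]
gripper_width: 85.4
t 19.27 TCP box [-176.   -95.4  307.8] grasp z 253.8 toolx in box deg 89.81 toolz [-0.  0. -1.] F [-0.6 -0.4  0. ] w 85.4
scene 1370 [-6.69948075e-03 -9.86212820e-04  9.49024438e+01]
small 592 [2.48824064e-03 2.60926538e-03 6.45702221e+01] 66.367494905059
top 3666 [-6.15630853e-03 -7.60426853e-04  9.64330012e+01]
small 730 [-6.07264007e-03 -2.75688526e-03  7.14150910e+01] 67.60660462426767
```

View pics/scene9.png

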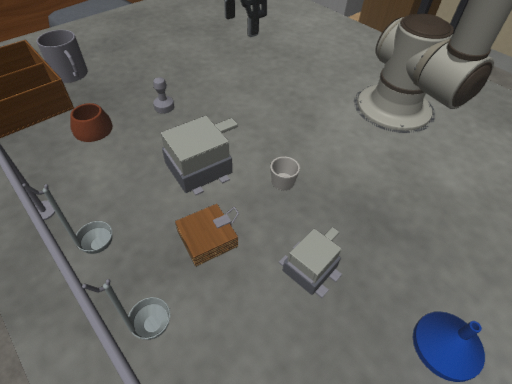

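Both guards are shut, at (197,150) and (313,255), and the robot is clear of everything.

```bash
python3 -c "
from bench import job_done;print(job_done())"
```

```text
the job is handed in; nothing more can be done
None
```

The coffee grinder is switched on at the larger box, its guard is shut again, and I handed the job in at about 19 s of the 58 s allowed. `job_done` gives no verdict, so what follows rests on my own checks.

**What I did:**
- I gripped the larger box's tab and swung the guard up to about 1.5 rad.
- I pushed the toggle over with shut fingers until it met its stop. The force rose to about 24 N at the fingers, with no further motion.
- I regripped the tab, swung the guard shut and moved the arm clear.

**Last checks:**
- **Toggle:** measured before I closed the guard, it leaned about 0.5 rad to the +y side, which is fully on. It cannot be seen under the shut guard.
- **Larger guard:** shut to within about 0.01 rad in both the scene and top views.
- **Smaller guard:** untouched and level in both views.
- **Robot:** clear of everything, with contact force near zero.

**One mismatch:** while lifting, the guard lagged the gripper slightly. I commanded about 1.6 rad and measured about 1.51 rad, still well above the 1 rad required. No check failed.

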